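Index the rotary specimen stage under the objective

TASK

Bring the orange specimen puck under the microscope objective (black head, not the white lamp) by indexing the rotary table one hole: press the violet plunger cap in with a fingertip, turn the table while it is held in, and let it spring fully up in the next hole on that side. Move the puck only by turning the table: do not touch or lift it, keep off both heads, leave the other things on the bench where they are, and finish with the arm clear.

Things in the scene. Friction and masses are not known exactly. Their poses are not given: they have to be found in the camera images.
- pivot (a point): Centre of the round aluminium rotary table (disc 236 mm across, top face 56 mm above the bench), on its vertical turning axis, at the height of the disc's top face. The fixed base below it never moves during a run.
- plunger_top (a point): Centre of the flat top of the plunger's violet cap (34 mm across, 10 mm thick; top 84.5 mm above the bench when up), 135 mm from the pivot. The plunger sits in a dark steel lug that is part of the table (46 mm wide, 75 mm long radially, reaching 164 mm from the pivot, z 43 to 57 mm, with a 42 mm round boss up to 63 mm), so cap, lug and table turn together. The cap is not a handle to lift: it only slides straight down, 10 mm, against a spring.
- plunger (a joint): How far the plunger is pressed in, m: 0 fully up (locked in a hole), 0.010 fully down. The spring pushes back with 3 N when up and 7 N when fully down. Under the lug an 11 mm locking collar sits in a 20 mm hole of a fixed index plate; pressed in by more than 6.5 mm, the collar is free below the plate and the table turns. Let go between holes, the collar rubs under the plate at about 0.006 and springs up by itself (0) once it is within 4 mm of a hole's centre.
- turntable (a joint): Angle of the table, rad, growing anticlockwise seen from above; 0 is the middle hole (where it starts, to within 0.01), the other two holes are at +0.698 and -0.698 (40 degrees), with end stops at +1.0 and -1.0. Turning is stiff by about 0.10 N m and stays where it is left.
- orange_puck_center (a point): Centre, half-way up, of the loose orange-topped steel specimen puck (44 mm across, 16 mm high), standing on the disc inside six short pins, 85 mm from the pivot, opposite the plunger. It rides round with the table.
- objective_tip (a point): Lowest point of the objective lens (steel cone with a violet ring) of the black overhanging head, 112 mm above the bench, 85 mm from the pivot, 40 degrees to one side or the other of the puck's starting place; its black head is fixed, 44 mm wide, up to 255 mm high, on a post beyond the disc.
- lamp_tip (a point): Middle of the lower face of the white lamp head's round lamp, 112 mm above the bench, 85 mm from the pivot, 40 degrees to the other side of the puck; fixed, 54 mm across the lamp, its head up to 220 mm high. The objective and lamp change sides from run to run.
- blue_puck_center (a point): Bystander: centre of a loose puck with a blue top, 44 mm across, 16 mm high, on the bench.
- bottle_center (a point): Bystander: centre of a small upright lens-cleaner bottle, 44 mm across, 110 mm high.
- screwdriver_grip (a point): Bystander: the grip of a screwdriver 150 mm long lying on the bench.
- spare_objective_center (a point): Bystander: centre of a brass-coloured spare objective, 34 mm across, 46 mm high, standing on the bench.
- slide_box_center (a point): Bystander: centre of a green slide box, 85 x 100 x 30 mm.
- lens_cap_center (a point): Bystander: centre of a black lens cap, 50 mm across, 14 mm high.
- objective: The black objective head with its post; origin at the middle of its foot on the bench.
- lamp: The white lamp head with its post; origin at the middle of its foot on the bench.
- orange_puck: The orange-topped puck; origin at the centre of its underside.
Not all that is in view belongs to the job. Leave any turquoise look-alike of the orange_puck alone.

How it is judged:
By the outcome, as a careful person would: the job done as asked, in the order asked, and still so for the second after the job is handed in, with the robot touching nothing.
It also fails if it takes over 35 s, if anything falls off the work surface, if the arm or the gripper's body presses on something with over 40 N, if the wrist force passes 120 N, or if a joint passes its speed limit or range.

ROBOT

A 7-joint arm with a two-finger parallel gripper is mounted at the origin on the work surface. World frame = base frame: x ahead of the robot, y to its left, z up, the work surface at z = 0. Lengths are in m, angles in rad, forces in N, time in s.
With the tool pointing down it reaches from about 0.4 to 0.85 m from the base axis. Payload 10.4 kg.
Tool frame: the origin (TCP) lies on the centre line of the jaws, within the pads' length; the fingertips stand 22 mm ahead of it and the grasp point (between the pads) lies 3 mm ahead of it; z points along the fingers, y is the direction in which the jaws open and shut (so a half turn about z gives the same grasp; the last joint's range is limited). The gripper opens to 85 mm and grips with 20 to 120 N. Pads are 22 mm wide; open, the fingers measure 114 mm over their backs; the gripper's body (76 mm by 85 mm) begins 54 mm behind the grasp point. The pads swing forward as they close: fully open they stand 13 mm farther back than shut.
Start: joints at [1.271, 0.332, -0.065, 1.46, 0.022, 1.35, -0.088], TCP at [0.171, -0.601, 0.253] pointing down, gripper open.
Joint ranges: [-2.6, 2.6], [-0.5, 2.12], [-1.47, 1.34], [0.16, 2.42], [-1.27, 4.41], [0.06, 2.06], [-2.6, 2.6]. Speed limits (rad/s): [2.22, 2.22, 2.79, 2.79, 3.14, 3.14, 3.14].

INTERFACE

Orientations are given as a unit quaternion [x, y, z, w].
In Python, from workcell import manip gives the robot as it stands. The module is installed in compiled form; this text tells all that it offers.
- The arm moves only by the shell command python3 -m crank 'ROWS' [FORCE]. ROWS is JSON, a list of rows, each a list of 3 entries, a list of its own where there are three numbers: the opening, from -1 (shut) to 1 (fully open), then the shift along the tool's x, y, z normalised to -1 to 1, where 1 is 80 mm, then the turn, a rotation vector about the tool's x, y, z normalised to -1 to 1, where 1 is pi/4 rad. In form: [[jaw, [tx, ty, tz], [ax, ay, az]], ...]. A call has exactly 5 rows; each row shifts and turns the commanded pose from where the row before left it, along the tool's axes as they then stand; what a row does not reach is not made up. A row lasts 1/10 s, in which the tool goes at most 50 mm and 8.59 degrees, less where a joint would pass 70% of its speed; a pose out of reach is approached as far as the arm can. A call with a number of a shift or a turn outside -1 to 1 is refused whole. A call with a gripper value outside its range is refused whole. The fingers move at their own pace and stop on an object; FORCE is the grip in N (left out, the last holds). Time passes only in rows, so rows that do not move let the fingers close, or fill a call up. It gives the time, the measured TCP pose, the force and the opening at its end, in the units of the state.
- manip.get_obs(): the state, without advancing time (a new reading comes with each control period).
- manip.camera(name): name is "scene" or "side" or "wrist"; returns the picture (480x640x3 uint8, blue, green, red); there is no depth.
- manip.camera_info(name): a dict with "K" (3x3 intrinsics, pixels), "camera_from_world" (4x4, takes a point from world to camera coordinates); the wrist camera has in their place "mount" (4x4, takes a point from camera to tool coordinates, whose origin is the TCP and whose axes are the flange's). Camera axes: x right, y down, z forward; pixel columns grow to the right and rows downward; lengths in m; the calibration is good to about 2 mm. The wrist camera is an equidistant fisheye: a pixel r from the principal point sees the ray r / f radians off the axis. A picture is of the moment at which its call begins: read the wrist's pose just before it. camera_info takes no time and is no camera call.
- manip.hand_in(): hands the job in, once; it reports no verdict.
The state is a dict: "clock": time; "joint_pos": joint angles; "joint_velocities": joint speeds; "tau": joint torques, N m; "position": TCP position; "ee_rot": TCP orientation; "ft_force": force on the tool from outside, world axes, zero at the start; "torque": the same for the moment, N m; "grip_width": opening from 0.0 (shut) to 1.0 (fully open).
Only numpy, scipy, OpenCV 4.12 (cv2) and the standard library are available. Lean on these libraries where they do the work, as an engineer would, in place of code of your own. Each camera call takes 0.05 s, during which the arm holds its last target.

## Working session

There is one attempt and no reset: what is moved stays moved. The work goes in short steps, Python scripts to look and compute and a shell command to move; the robot and the scene stay as the last step left them, time stands still between calls to the robot, and variables do not carry over. Pictures are saved under pics/ and viewed, and the job is handed in when it is done.

```bash
mkdir -p pics; python3 - <<'E'
from workcell import manip
import cv2,numpy as np
o=manip.get_obs()
for k,v in o.items(): print(k,np.round(v,3))
for n in("scene","side","wrist"):
    cv2.imwrite(f"pics/{n}0.png",manip.camera(n)); 
    for k,v in manip.camera_info(n).items(): print(n,k,np.round(v,4).tolist() if not isinstance(v,str) else v)
E
```

```text
clock 0.0
joint_pos [ 1.271  0.333 -0.065  1.461  0.022  1.35  -0.089]
joint_velocities [ 0.002 -0.001  0.001 -0.001  0.002  0.002  0.   ]
tau [ 0.0000e+00 -6.2546e+01  4.9000e-02 -3.9161e+01  1.6000e-02  1.0000e-02
  0.0000e+00]
position [ 0.171 -0.601  0.253]
ee_rot [ 0.99   0.138 -0.    -0.001]
ft_force [ 1.337 -0.272 -0.344]
torque [-0.026 -0.008 -0.001]
grip_width 0.999
scene K [[488.5435, 0.0, 315.4543], [0.0, 488.5435, 237.9172], [0.0, 0.0, 1.0]]
scene camera_from_world [[0.7228, 0.6911, 0.003, -0.4844], [0.5665, -0.5901, -0.5752, -0.2541], [-0.3958, 0.4174, -0.818, 1.2921], [0.0, 0.0, 0.0, 1.0]]
side K [[507.9027, 0.0, 321.3369], [0.0, 507.9027, 235.6165], [0.0, 0.0, 1.0]]
side camera_from_world [[0.9492, -0.3142, -0.0149, -0.5613], [-0.1759, -0.4908, -0.8533, 0.2122], [0.2608, 0.8126, -0.5211, 0.9153], [0.0, 0.0, 0.0, 1.0]]
wrist K [[371.6483, 0.0, 328.1632], [0.0, 371.6483, 234.913], [0.0, 0.0, 1.0]]
wrist mount [[-0.0004, -0.9604, -0.2786, 0.0701], [1.0, -0.0004, -0.0, -0.0007], [-0.0001, -0.2786, 0.9604, -0.1209], [0.0, 0.0, 0.0, 1.0]]
```

View pics/scene0.png

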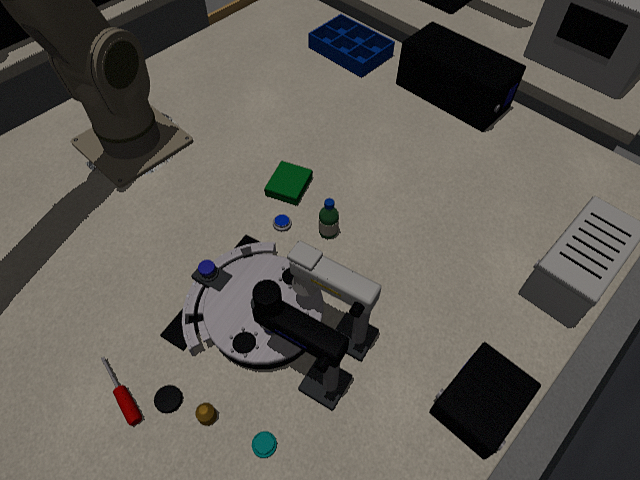

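View pics/side0.png

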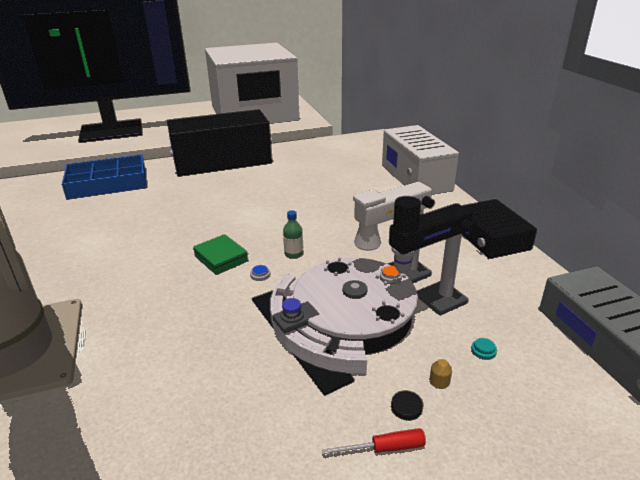

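View pics/wrist0.png

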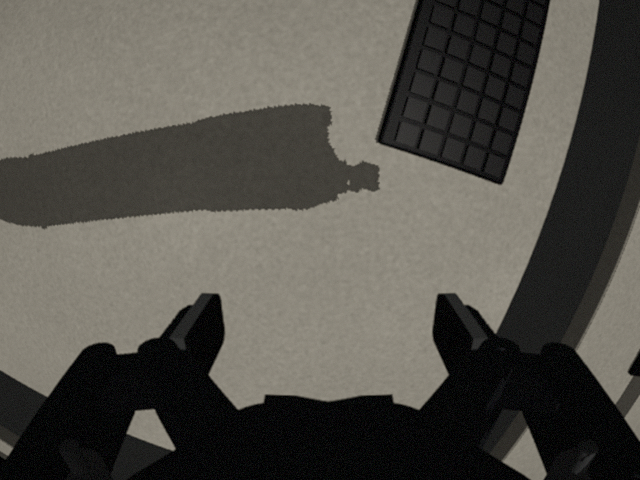

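Scene view: the violet cap on its lug is at (207,268), the blue puck at (283,222), the turquoise look-alike at (264,445), the black head at about (267,292) and the white lamp at about (305,258). Side view: cap at (292,305), orange puck on the disc at (390,272), blue puck at (260,271), turquoise puck at (485,348). The wrist view shows only bare bench and a keyboard.

The violet cap could be confused with the blue puck (scene 283,222), the violet ring on the objective, or the bottle's blue cap (329,203). I choose the one on the dark lug. Next I'll measure it and check a close crop.

```bash
cat > h.py <<'E'
import numpy as np,cv2
from workcell import manip
def cam(n):
    i=manip.camera_info(n);return np.array(i["K"]),np.array(i["camera_from_world"])
def ray(n,uv):
    K,T=cam(n);R=T[:3,:3];c=-R.T@T[:3,3]
    d=R.T@np.linalg.solve(K,[uv[0],uv[1],1]);return c,d/np.linalg.norm(d)
def onz(n,uv,z):
    c,d=ray(n,uv);return c+d*(z-c[2])/d[2]
def two(uv1,uv2,n1="scene",n2="side"):
    c1,d1=ray(n1,uv1);c2,d2=ray(n2,uv2)
    s=np.linalg.lstsq(np.stack([d1,-d2],1),c2-c1,rcond=None)[0]
    a=c1+s[0]*d1;b=c2+s[1]*d2;return (a+b)/2,np.linalg.norm(a-b)
def proj(n,p):
    K,T=cam(n);q=K@(T[:3,:3]@np.array(p)+T[:3,3]);return q[:2]/q[2]
def blobs(img,lo,hi,amin=15):
    m=cv2.inRange(cv2.cvtColor(img,cv2.COLOR_BGR2HSV),lo,hi)
    n,l,s,c=cv2.connectedComponentsWithStats(m)
    return [(np.round(c[i],1).tolist(),s[i].tolist()) for i in range(1,n) if s[i][4]>=amin]
E
python3 - <<'E'
from h import *
s=cv2.imread("pics/scene0.png");d=cv2.imread("pics/side0.png")
for n,i in(("scene",s),("side",d)):
    print(n,"violet");[print(b) for b in blobs(i,(112,100,40),(140,255,255))]
    print(n,"orange");[print(b) for b in blobs(i,(5,150,100),(18,255,255))]
a=cv2.resize(s[225:385,150:390],None,fx=2.5,fy=2.5,interpolation=2)
b=cv2.resize(d[180:390,240:480],None,fx=2.5,fy=2.5,interpolation=2)
cv2.imwrite("pics/c1.png",a);cv2.imwrite("pics/c2.png",b)
E
```

```text
scene violet
([513.8, 88.9], [511, 83, 7, 13, 18])
([281.4, 220.1], [275, 215, 14, 12, 60])
([205.8, 266.9], [198, 260, 17, 15, 195])
scene orange
side violet
([160.1, 43.4], [143, 4, 34, 80, 1266])
([391.5, 155.5], [387, 146, 10, 21, 146])
([437.0, 233.5], [424, 227, 27, 13, 103])
([402.5, 261.9], [395, 259, 17, 5, 34])
([259.4, 269.1], [252, 265, 15, 9, 85])
([291.0, 305.2], [282, 298, 19, 16, 233])
([575.9, 323.6], [556, 302, 41, 45, 675])
side orange
([390.4, 270.5], [383, 266, 16, 10, 122])
([436.0, 368.4], [432, 362, 9, 12, 30])
```

View pics/c1.png

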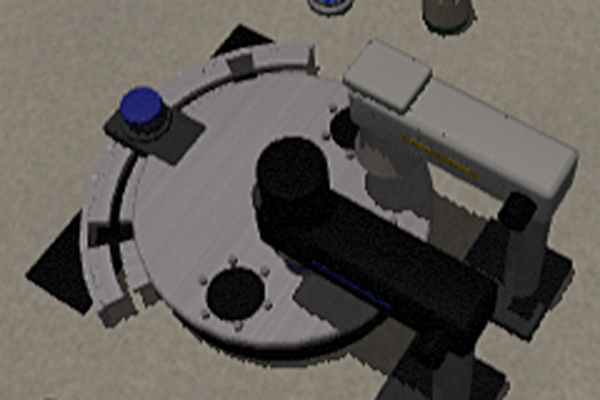

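View pics/c2.png

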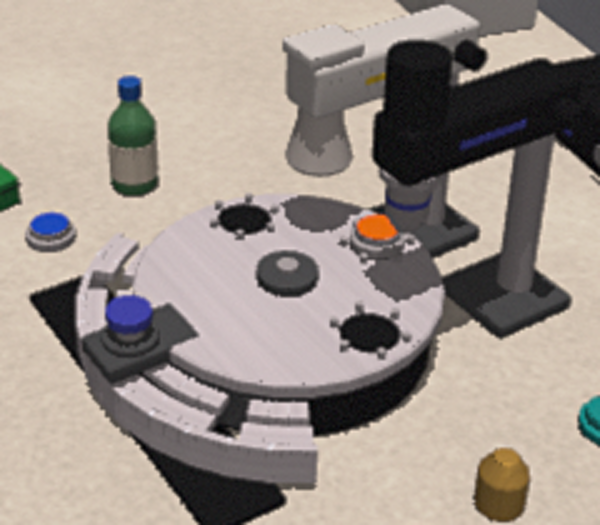

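```bash
python3 - <<'E'
from h import *
s=cv2.imread("pics/scene0.png");d=cv2.imread("pics/side0.png")
print("two-view",two((205.8,266.5),(291.3,303.5)))
A=onz("scene",(205.8,266.3),.0845);B=onz("side",(291.3,303),.0845);print(A,B)
cap=(A+B)/2
P=onz("side",(390.4,270.5),.072);print("puck",P,"dist",np.linalg.norm((P-cap)[:2]))
piv=cap+(P-cap)*135/220;piv[2]=.056;print("pivot",piv)
u=(cap-piv)[:2];u/=np.linalg.norm(u);print("dir angle",np.degrees(np.arctan2(u[1],u[0])))
th=np.linspace(0,6.283,73)
for n,i in(("scene",s),("side",d)):
    for r,z,c in((.118,.056,(0,0,255)),):
        for t in th: cv2.circle(i,tuple(int(round(v)) for v in proj(n,[piv[0]+r*np.cos(t),piv[1]+r*np.sin(t),z])),0,c,-1)
    for a in (40,-40):
        R=np.array([[np.cos(np.radians(a)),-np.sin(np.radians(a))],[np.sin(np.radians(a)),np.cos(np.radians(a))]])
        q=piv[:2]-R@u*.085; q2=piv[:2]+R@u*.135
        print(n,a,"puck dest",q,proj(n,[*q,.112]),"cap dest",q2,proj(n,[*q2,.0845]))
        cv2.circle(i,tuple(int(round(v)) for v in proj(n,[*q,.112])),2,(0,255,0) if a>0 else (255,255,0),-1)
        cv2.circle(i,tuple(int(round(v)) for v in proj(n,[*q2,.0845])),2,(0,255,0) if a>0 else (255,255,0),-1)
a=cv2.resize(s[225:385,150:390],None,fx=2.5,fy=2.5,interpolation=0)
b=cv2.resize(d[180:390,240:480],None,fx=2.5,fy=2.5,interpolation=0)
cv2.imwrite("pics/d1.png",a);cv2.imwrite("pics/d2.png",b)
E
```

```text
two-view (array([ 0.49373588, -0.13221694,  0.08236646]), np.float64(0.0015204528783828372))
[ 0.49539721 -0.13304499  0.0845    ] [ 0.49314635 -0.13252226  0.0845    ]
puck [ 0.70649835 -0.08501987  0.072     ] dist 0.21753504055506748
pivot [ 0.62450172 -0.10347405  0.056     ]
dir angle -167.31633335626486
scene 40 puck dest [ 0.67603001 -0.03587349] [304.6864288  283.48031265] cap dest [ 0.54266268 -0.21083964] [189.29621384 306.46658646]
scene -40 puck dest [ 0.70002307 -0.14248079] [272.15987165 329.58618556] cap dest [ 0.50455605 -0.04152216] [243.50118542 241.61641824]
side 40 puck dest [ 0.67603001 -0.03587349] [366.89079351 243.35596154] cap dest [ 0.54266268 -0.21083964] [332.71453733 325.00757526]
side -40 puck dest [ 0.70002307 -0.14248079] [401.79678248 270.4790635 ] cap dest [ 0.50455605 -0.04152216] [284.37402769 273.19189231]
```

View pics/d1.png

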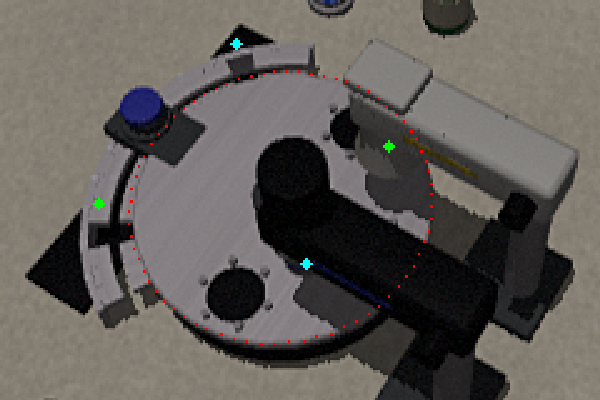

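View pics/d2.png

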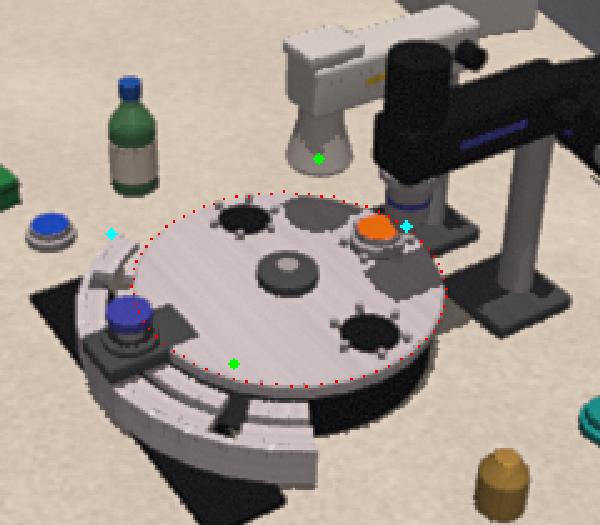

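The fit holds. The disc outline matches, cap to puck measures 217.5 mm against 220 mm, and the -40° target lands on the objective while +40° lands on the lamp. So the table turns clockwise, with the cap going to about (0.505, -0.042). Now I'll shut the jaws and move above the cap.

```bash
python3 -m crank '[[-1,[0.43,-0.36,0],[0,0,0]],[-1,[0.43,-0.36,0],[0,0,0]],[-1,[0.43,-0.36,0],[0,0,0]],[-1,[0.43,-0.36,0],[0,0,0]],[-1,[0.43,-0.36,0],[0,0,0]]]' 40; python3 -m crank '[[-1,[0.43,-0.36,0],[0,0,0]],[-1,[0.43,-0.36,0],[0,0,0]],[-1,[0.43,-0.36,0],[0,0,0]],[-1,[0.43,-0.36,0],[0,0,0]],[-1,[0,0,0],[0,0,0]]]'
cat > to.py <<'E'
import sys
from h import *
from scipy.spatial.transform import Rotation as Ro
o=manip.get_obs();p=np.array(o["position"]);R=Ro.from_quat(o["ee_rot"]).as_matrix()
print("t",round(o["clock"],2),"pos",p.round(4),"j",np.round(o["joint_pos"],2),"F",np.round(o["ft_force"],1),"g",round(o["grip_width"],3));print("toolx",R[:,0].round(3),"z",R[:,2].round(3))
if len(sys.argv)>3: 
    t=np.array([float(a) for a in sys.argv[1:4]]);print("rows total (units)",(R.T@(t-p)/.08).round(3))
E
python3 to.py 0.494 -0.133 0.15
```

```text
clock: 0.65
position: [0.2976, -0.414, 0.2532]
ee_rot: [0.99, 0.138, -0.0, 0.0]
ft_force: [0.6, -0.5, 1.2]
grip_width: 0.14
clock: 1.15
position: [0.4011, -0.2617, 0.2536]
ee_rot: [0.99, 0.142, 0.001, -0.0]
ft_force: [0.1, -1.4, 0.4]
grip_width: 0.003
t 1.15 pos [ 0.4011 -0.2617  0.2536] j [ 0.87  0.03 -0.39  1.81  0.01  1.3  -0.81] F [ 0.1 -1.4  0.4] g 0.003
toolx [0.959 0.282 0.002] z [ 0.001  0.001 -1.   ]
rows total (units) [ 1.566 -1.216  1.298]
```

```bash
python3 -m crank '[[-1,[0.39,-0.30,0.1],[0,0,0]],[-1,[0.39,-0.30,0.1],[0,0,0]],[-1,[0.39,-0.30,0.2],[0,0,0]],[-1,[0.39,-0.30,0.2],[0,0,0]],[-1,[0,0,0],[0,0,0]]]'; python3 to.py 0.494 -0.133 0.13
```

```text
clock: 1.65
position: [0.4928, -0.1357, 0.2033]
ee_rot: [0.99, 0.141, -0.001, -0.002]
ft_force: [-0.8, -0.9, 0.3]
grip_width: 0.003
t 1.65 pos [ 0.4928 -0.1357  0.2033] j [ 0.67  0.16 -0.53  1.8   0.08  1.21 -1.17] F [-0.8 -0.9  0.3] g 0.003
toolx [ 0.96   0.28  -0.001] z [-0.002  0.003 -1.   ]
rows total (units) [ 0.024 -0.025  0.916]
```

Descend to just above the cap and look.

```bash
python3 -m crank '[[-1,[0.02,-0.02,0.3],[0,0,0]],[-1,[0,0,0.3],[0,0,0]],[-1,[0,0,0.2],[0,0,0]],[-1,[0,0,0.1],[0,0,0]],[-1,[0,0,0],[0,0,0]]]'; python3 to.py 0.494 -0.133 0.1065
python3 - <<'E'
from h import *
s=manip.camera("scene");d=manip.camera("side");w=manip.camera("wrist")
a=cv2.resize(s[205:325,140:290],None,fx=2.6,fy=2.6);b=cv2.resize(d[220:340,215:365],None,fx=2.6,fy=2.6)
cv2.imwrite("pics/e1.png",np.hstack([a,b]));cv2.imwrite("pics/w1.png",w)
E
```

```text
clock: 2.15
position: [0.492, -0.1393, 0.1325]
ee_rot: [0.99, 0.138, -0.001, -0.0]
ft_force: [0.3, 0.3, -0.7]
grip_width: 0.002
t 2.15 pos [ 0.492  -0.1393  0.1325] j [ 0.66  0.23 -0.52  1.88  0.13  1.06 -1.21] F [ 0.3  0.3 -0.7] g 0.002
toolx [ 0.962  0.273 -0.001] z [-0.002  0.    -1.   ]
rows total (units) [ 0.046 -0.069  0.325]
```

View pics/e1.png

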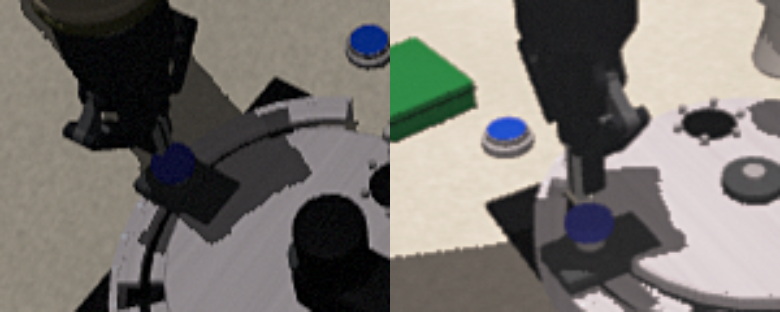

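View pics/w1.png

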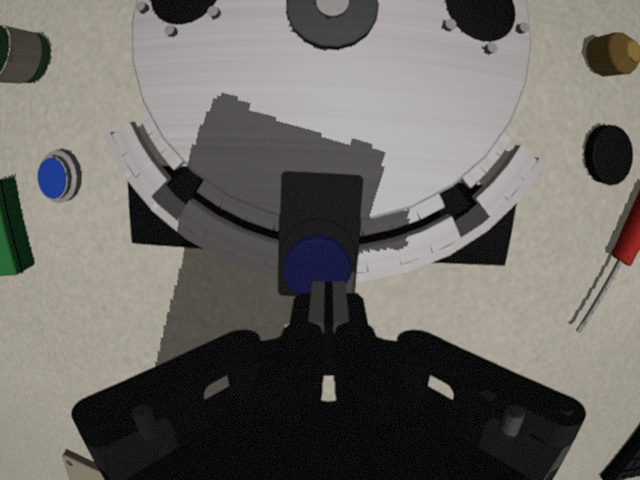

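The wrist view shows the cap at about (317,265) and the shut fingertips at about (328,285), a little off to the robot's right of the cap. I'll check the cap position from this view and compute the correction.

```bash
cat > wr.py <<'E'
from h import *
from scipy.spatial.transform import Rotation as Ro
def wonz(uv,z,o):
    i=manip.camera_info("wrist");K=np.array(i["K"]);M=np.array(i["mount"])
    v=np.array([uv[0]-K[0,2],uv[1]-K[1,2]]);r=np.hypot(*v);t=r/K[0,0]
    d=np.array([*(np.sin(t)*v/r),np.cos(t)])
    R=Ro.from_quat(o["ee_rot"]).as_matrix();c=R@M[:3,3]+np.array(o["position"]);d=R@M[:3,:3]@d
    return c+d*(z-c[2])/d[2]
E
python3 - <<'E'
from wr import *
w=cv2.imread("pics/w1.png");print(blobs(w,(112,100,40),(140,255,255)))
o=manip.get_obs();print(wonz((317.5,264),.0845,o), "hub",wonz((333,5),.056,o))
E
python3 to.py 0.494 -0.133 0.112
```

```text
[([51.5, 177.4], [38, 158, 28, 40, 777]), ([315.1, 262.4], [283, 234, 68, 60, 2895])]
[ 0.4972247  -0.13194947  0.0845    ] hub [ 0.62835032 -0.10293036  0.056     ]
t 2.3 pos [ 0.4932 -0.1392  0.1343] j [ 0.66  0.23 -0.52  1.88  0.13  1.07 -1.21] F [-0.1 -0.5  0.4] g 0.001
toolx [0.962 0.273 0.001] z [ 0.001 -0.001 -1.   ]
rows total (units) [ 0.03  -0.072  0.279]
```

```bash
python3 -m crank '[[-1,[0.05,-0.07,0.05],[0,0,0]],[-1,[0,0,0.1],[0,0,0]],[-1,[0,0,0.1],[0,0,0]],[-1,[0,0,0],[0,0,0]],[-1,[0,0,0],[0,0,0]]]'; python3 to.py 0.4955 -0.1325 0.0985
```

```text
clock: 2.8
position: [0.4948, -0.1324, 0.113]
ee_rot: [0.99, 0.138, -0.0, -0.0]
ft_force: [0.0, 0.4, 0.2]
grip_width: -0.003
t 2.8 pos [ 0.4948 -0.1324  0.113 ] j [ 0.64  0.26 -0.52  1.89  0.15  1.03 -1.24] F [0.  0.4 0.2] g -0.003
toolx [ 0.962  0.273 -0.001] z [-0.001  0.    -1.   ]
rows total (units) [0.008 0.003 0.181]
```

Aligned. Press in steps and watch the force.

```bash
python3 -m crank '[[-1,[0,0,0.06],[0,0,0]],[-1,[0,0,0.04],[0,0,0]],[-1,[0,0,0.03],[0,0,0]],[-1,[0,0,0],[0,0,0]],[-1,[0,0,0],[0,0,0]]]'; python3 -m crank '[[-1,[0,0,0.03],[0,0,0]],[-1,[0,0,0.02],[0,0,0]],[-1,[0,0,0.01],[0,0,0]],[-1,[0,0,0],[0,0,0]],[-1,[0,0,0],[0,0,0]]]'; python3 to.py 0.4955 -0.1325 0.0965
```

```text
clock: 3.3
position: [0.4952, -0.1325, 0.1032]
ee_rot: [0.99, 0.138, 0.0, 0.0]
ft_force: [-0.2, -0.9, 3.5]
grip_width: -0.001
clock: 3.8
position: [0.4952, -0.1325, 0.0982]
ee_rot: [0.99, 0.138, 0.0, 0.0]
ft_force: [-0.6, -1.5, 6.0]
grip_width: 0.004
t 3.8 pos [ 0.4952 -0.1325  0.0982] j [ 0.64  0.28 -0.52  1.91  0.17  1.   -1.25] F [-0.6 -1.5  6. ] g 0.004
toolx [0.962 0.273 0.   ] z [ 0. -0. -1.]
rows total (units) [0.003 0.001 0.022]
```

```bash
python3 -m crank '[[-1,[0,0,0.02],[0,0,0]],[-1,[0,0,0.01],[0,0,0]],[-1,[0,0,0],[0,0,0]],[-1,[0,0,0],[0,0,0]],[-1,[0,0,0],[0,0,0]]]'; python3 to.py
```

```text
clock: 4.3
position: [0.4954, -0.1327, 0.0965]
ee_rot: [0.99, 0.138, 0.0, 0.0]
ft_force: [-3.6, -0.8, 13.0]
grip_width: -0.001
t 4.3 pos [ 0.4954 -0.1327  0.0965] j [ 0.63  0.28 -0.52  1.91  0.17  0.99 -1.25] F [-3.6 -0.8 13. ] g -0.001
toolx [0.962 0.273 0.   ] z [ 0.001 -0.001 -1.   ]
```

```bash
python3 -m crank '[[-1,[0.004,-0.059,0],[0,0,0.044]],[-1,[0.004,-0.059,0],[0,0,0.045]],[-1,[0.004,-0.059,0],[0,0,0.044]],[-1,[0.004,-0.059,0],[0,0,0.045]],[-1,[0.004,-0.059,0],[0,0,0.044]]]'; python3 to.py
python3 - <<'E'
from wr import *
o=manip.get_obs();w=manip.camera("wrist");s=manip.camera("scene");cv2.imwrite("pics/w2.png",w);cv2.imwrite("pics/s2.png",s[200:360,140:390])
p=np.array(o["position"]);v=(p-[.626,-.103,0])[:2];print("tip r",np.hypot(*v),"ang",np.degrees(np.arctan2(v[1],v[0])))
print(blobs(w,(112,100,40),(140,255,255)))
E
```

```text
clock: 4.8
position: [0.4922, -0.1092, 0.0965]
ee_rot: [0.999, 0.05, 0.001, 0.0]
ft_force: [-2.3, -1.5, 10.9]
grip_width: 0.001
t 4.8 pos [ 0.4922 -0.1092  0.0965] j [ 0.59  0.26 -0.51  1.93  0.15  0.98 -1.46] F [-2.3 -1.5 10.9] g 0.001
toolx [0.995 0.101 0.001] z [ 0.001 -0.001 -1.   ]
tip r 0.13391191500257646 ang -177.3524487459848
[([51.2, 241.1], [35, 219, 33, 45, 949]), ([328.6, 278.4], [290, 260, 78, 49, 1586])]
```

View pics/w2.png

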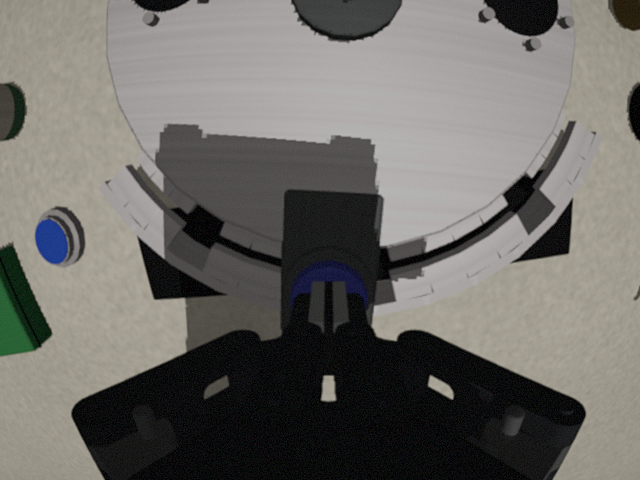

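The cap at (329,280) is still centred under the fingertips. The lug has moved off the middle hole, which now shows on its right at about (385,262). Continuing.

```bash
python3 -m crank '[[-1,[0.004,-0.059,0],[0,0,0.045]],[-1,[0.004,-0.059,0],[0,0,0.044]],[-1,[0.004,-0.059,0],[0,0,0.045]],[-1,[0.004,-0.059,0],[0,0,0.044]],[-1,[0.004,-0.059,0],[0,0,0.045]]]';python3 -m crank '[[-1,[0.004,-0.059,0],[0,0,0.044]],[-1,[0.004,-0.059,0],[0,0,0.045]],[-1,[0.004,-0.059,0],[0,0,0.044]],[-1,[0.004,-0.059,0],[0,0,0.045]],[-1,[0.004,-0.059,0],[0,0,0.044]]]'; python3 to.py
python3 - <<'E'
from wr import *
o=manip.get_obs();w=manip.camera("wrist");cv2.imwrite("pics/w3.png",w)
p=np.array(o["position"]);v=(p-[.626,-.103,0])[:2];print("tip r",np.hypot(*v),"ang",np.degrees(np.arctan2(v[1],v[0])))
E
```

```text
clock: 5.4
position: [0.4933, -0.0855, 0.0965]
ee_rot: [0.999, -0.037, 0.001, 0.0]
ft_force: [-0.9, -0.6, 11.1]
grip_width: 0.002
clock: 5.9
position: [0.4985, -0.0623, 0.0966]
ee_rot: [0.992, -0.124, 0.001, 0.0]
ft_force: [0.3, -1.5, 8.8]
grip_width: 0.0
t 5.9 pos [ 0.4985 -0.0623  0.0966] j [ 0.48  0.26 -0.49  1.94  0.15  0.98 -1.9 ] F [ 0.3 -1.5  8.8] g 0.0
toolx [ 0.969 -0.246  0.002] z [ 0.002 -0.001 -1.   ]
tip r 0.13386602216841398 ang 162.30204866373714
```

View pics/w3.png

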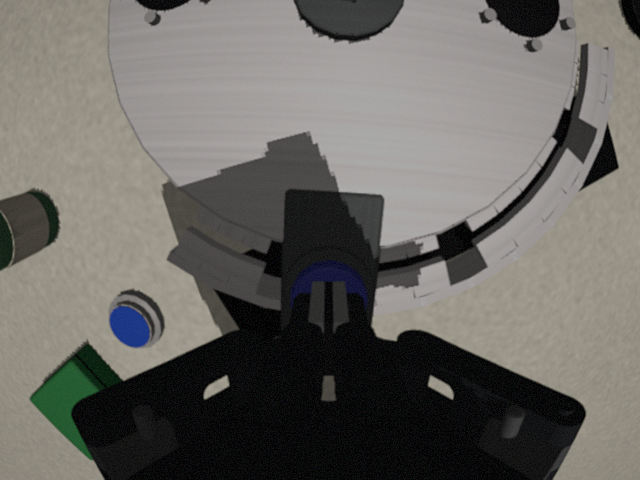

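The tip is still centred on the cap at (329,280) with about 30.5° done. The target hole's notch is just left of the lug at about (270,258), so 9.5° remain.

```bash
python3 -m crank '[[-1,[0.004,-0.059,0.01],[0,0,0.045]],[-1,[0.004,-0.059,0.005],[0,0,0.044]],[-1,[0.004,-0.059,0],[0,0,0.045]],[-1,[0.003,-0.045,0],[0,0,0.034]],[-1,[0.003,-0.044,0],[0,0,0.033]]]';python3 -m crank '[[-1,[0,-0.005,0],[0,0,0.005]],[-1,[0,0,0],[0,0,0]],[-1,[0,0,0],[0,0,0]],[-1,[0,0,0],[0,0,0]],[-1,[0,0,0],[0,0,0]]]'; python3 to.py
python3 - <<'E'
from wr import *
o=manip.get_obs();w=manip.camera("wrist");s=manip.camera("scene");d=manip.camera("side");cv2.imwrite("pics/w4.png",w)
p=np.array(o["position"]);v=(p-[.626,-.103,0])[:2];print("tip r",np.hypot(*v),"ang",np.degrees(np.arctan2(v[1],v[0])))
a=cv2.resize(s[225:385,150:390],None,fx=1.65,fy=1.65);b=cv2.resize(d[200:360,240:480],None,fx=1.65,fy=1.65)
cv2.imwrite("pics/e4.png",np.hstack([a,b]))
print([b for b in blobs(d,(5,150,100),(18,255,255))])
E
```

```text
clock: 6.45
position: [0.5069, -0.0421, 0.0964]
ee_rot: [0.979, -0.202, 0.002, -0.0]
ft_force: [-3.5, 0.7, 20.3]
grip_width: 0.004
clock: 6.95
position: [0.5073, -0.0415, 0.0964]
ee_rot: [0.979, -0.203, 0.002, -0.0]
ft_force: [-1.7, 2.5, 19.2]
grip_width: 0.002
t 6.95 pos [ 0.5073 -0.0415  0.0964] j [ 0.43  0.27 -0.48  1.92  0.15  0.98 -2.11] F [-1.7  2.5 19.2] g 0.002
toolx [ 0.918 -0.397  0.004] z [ 0.004 -0.    -1.   ]
tip r 0.1337228954320969 ang 152.62636956501152
[([400.0, 288.3], [392, 283, 17, 11, 145])]
```

View pics/w4.png

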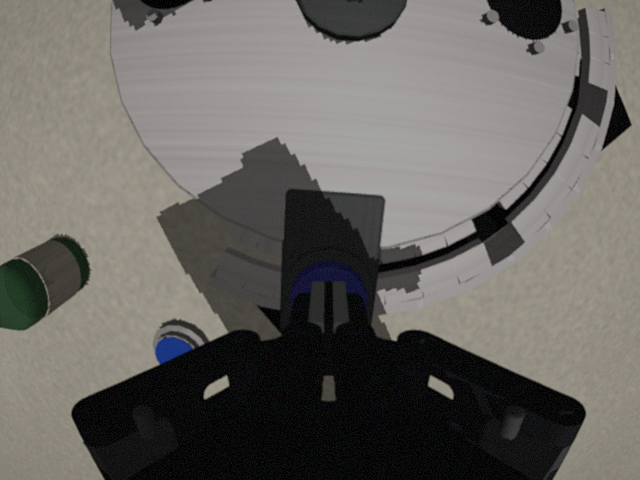

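View pics/e4.png

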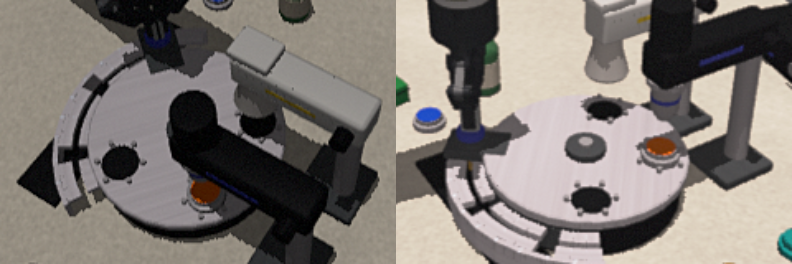

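```bash
python3 - <<'E'
from h import *
for piv in ((.6245,-.1035),(.626,-.103)):
    for uv in ((390.4,270.5),(400,288.3)):
        P=onz("side",uv,.072);v=P[:2]-piv;print(P.round(4),np.hypot(*v).round(4),np.degrees(np.arctan2(v[1],v[0])).round(2))
E
```

```text
[ 0.7065 -0.085   0.072 ] 0.0841 12.7
[ 0.6991 -0.1429  0.072 ] 0.0844 -27.85
[ 0.7065 -0.085   0.072 ] 0.0825 12.59
[ 0.6991 -0.1429  0.072 ] 0.0833 -28.64
```

The puck has turned about 40.5–41°, and the tip turned 40.2°. That is inside the ±1.7° catch range. Now I'll release straight up.

```bash
python3 -m crank '[[-1,[0,0,-0.03],[0,0,0]],[-1,[0,0,-0.05],[0,0,0]],[-1,[0,0,-0.05],[0,0,0]],[-1,[0,0,-0.05],[0,0,0]],[-1,[0,0,0],[0,0,0]]]'; python3 -m crank '[[-1,[0,0,-0.3],[0,0,0]],[-1,[0,0,-0.5],[0,0,0]],[-1,[0,0,-0.5],[0,0,0]],[-1,[-0.3,0,-0.4],[0,0,0]],[-1,[-0.4,0,0],[0,0,0]]]';python3 -m crank '[[-1,[-0.5,0,0],[0,0,0]],[-1,[-0.4,0,0],[0,0,0]],[-1,[0,0,0],[0,0,0]],[-1,[0,0,0],[0,0,0]],[-1,[0,0,0],[0,0,0]]]'; python3 to.py
python3 - <<'E'
from wr import *
s=manip.camera("scene");d=manip.camera("side");w=manip.camera("wrist")
cv2.imwrite("pics/s5.png",s);cv2.imwrite("pics/d5.png",d);cv2.imwrite("pics/w5.png",w)
a=cv2.resize(s[225:385,150:390],None,fx=1.65,fy=1.65);b=cv2.resize(d[200:360,240:480],None,fx=1.65,fy=1.65)
cv2.imwrite("pics/e5.png",np.hstack([a,b]))
for i in(s,d):print(blobs(i,(112,100,30),(140,255,255)),blobs(i,(5,150,60),(18,255,255)))
E
```

```text
clock: 7.6
position: [0.505, -0.042, 0.1088]
ee_rot: [0.979, -0.203, -0.0, 0.0]
ft_force: [-0.5, -0.5, -0.5]
grip_width: -0.002
clock: 8.1
position: [0.4554, -0.0196, 0.2482]
ee_rot: [0.979, -0.203, 0.002, -0.001]
ft_force: [-0.7, 0.5, 0.6]
grip_width: 0.007
clock: 8.6
position: [0.3884, 0.0084, 0.2447]
ee_rot: [0.979, -0.203, -0.0, -0.0]
ft_force: [0.3, 0.0, 0.7]
grip_width: -0.0
t 8.6 pos [0.3884 0.0084 0.2447] j [ 0.46 -0.18 -0.53  2.01 -0.1   1.29 -2.01] F [0.3 0.  0.7] g -0.0
toolx [ 0.917 -0.398 -0.   ] z [-0.  0. -1.]
[([325.4, 28.8], [321, 26, 9, 7, 20]), ([327.2, 35.1], [319, 31, 16, 9, 32]), ([378.6, 62.8], [373, 60, 12, 6, 20]), ([371.1, 67.8], [368, 64, 8, 8, 16]), ([510.1, 94.5], [503, 83, 15, 24, 93]), ([281.8, 219.9], [275, 214, 14, 13, 52]), ([244.2, 243.4], [236, 236, 17, 16, 199]), ([290.7, 338.8], [275, 329, 32, 20, 65])] [([274.0, 340.9], [266, 335, 18, 13, 173])]
[([155.4, 58.4], [148, 31, 15, 54, 286]), ([391.5, 155.5], [387, 146, 10, 21, 145]), ([437.0, 233.4], [423, 227, 28, 13, 115]), ([402.8, 261.9], [395, 259, 17, 5, 33]), ([259.5, 269.0], [252, 265, 15, 9, 84]), ([284.4, 275.6], [276, 270, 17, 13, 176]), ([575.9, 323.6], [556, 302, 41, 45, 677])] [([400.0, 288.1], [392, 283, 17, 11, 145]), ([436.0, 365.8], [432, 363, 8, 7, 21]), ([438.8, 377.6], [431, 368, 16, 19, 68])]
```

View pics/e5.png

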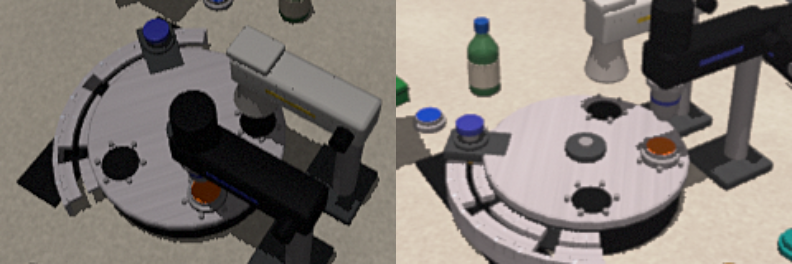

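View pics/d5.png

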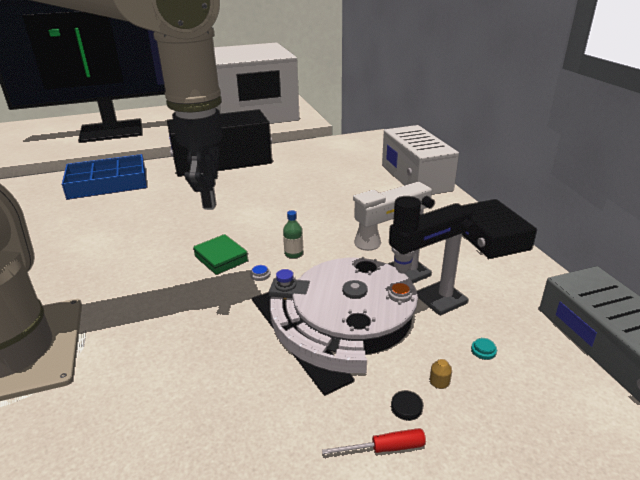

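Side view: the cap stands tall at (285,275), the orange puck is at (400,288) below the objective lens (ring at 403,262), and the bystanders are unmoved. I'll check the cap height against the start, and the puck against the objective axis.

```bash
python3 - <<'E'
from h import *
print("cap before",two((205.8,266.9),(291.0,305.2)));c,e=two((244.2,243.4),(284.4,275.6));print("cap after",c,e)
print("puck",two((274,340.9),(400,288.2)))
P=two((274,340.9),(400,288.2))[0]
v=(P-c)[:2];print("cap-puck dist",np.hypot(*v))
for z in(.112,.13,.2,.255):print(z,proj("scene",[P[0],P[1],z]),proj("side",[P[0],P[1],z]))
b=cv2.imread("pics/d5.png");cv2.imwrite("pics/f.png",cv2.resize(b[185:320,350:450],None,fx=4,fy=4,interpolation=2))
E
```

```text
cap before (array([ 0.49276367, -0.1321812 ,  0.07906082]), np.float64(0.0008254034060119212))
cap after [ 0.50472174 -0.04078157  0.07801674] 0.0006982857890272197
puck (array([ 0.70120515, -0.14284639,  0.07014074]), np.float64(0.004172296631137725))
cap-puck dist 0.22141128559205056
0.112 [272.46927304 330.1531021 ] [402.47593126 270.46299753]
0.13 [271.75412695 325.79284765] [403.15942534 262.28822461]
0.2 [268.72001975 307.29385913] [405.95631716 228.8366467 ]
0.255 [266.00947903 290.76765937] [408.3224523  200.53703459]
```

View pics/f.png

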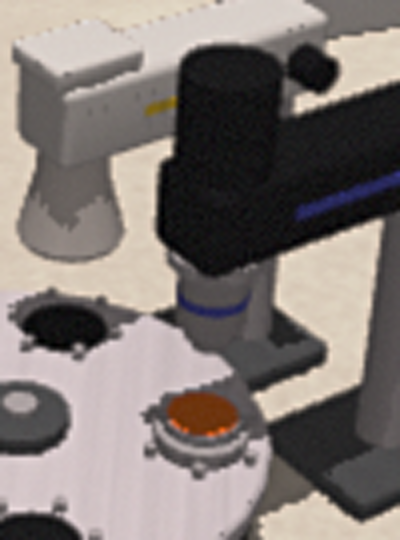

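View pics/s5.png

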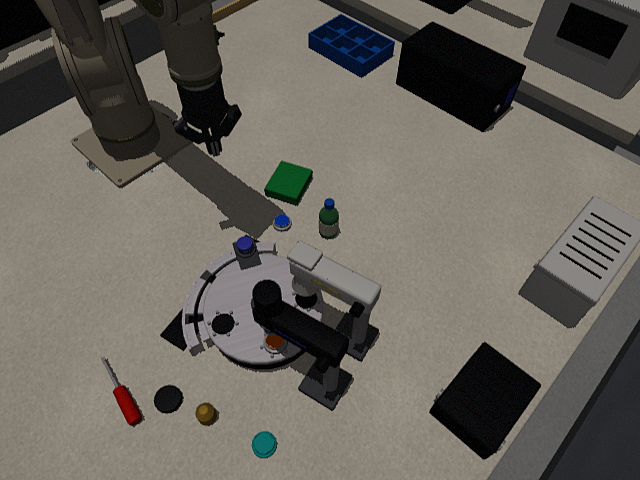

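```bash
python3 - <<'E'
from h import *
a=cv2.imread("pics/side0.png");b=cv2.imread("pics/d5.png")
a=a[285:335,265:325];b=b[255:305,255:315]
cv2.imwrite("pics/g.png",np.hstack([cv2.resize(i,None,fx=6,fy=6,interpolation=0) for i in(a,b)]))
E
```

```text
(no output)
```

View pics/g.png

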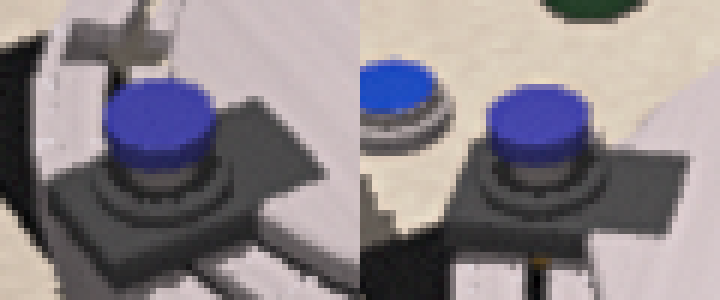

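The same length of stem shows under the cap before and after, so the plunger is fully up. Handing in.

```bash
python3 -c "
from workcell import manip
print(manip.hand_in(), manip.get_obs()['clock'])"
```

```text
the job is handed in; nothing more can be done
the job is handed in; nothing more can be done
```

The orange puck is now under the black head's objective. I pressed the violet cap fully in with the shut fingertips (peak reading about 20 N) and turned the table about 40° clockwise while holding it down. I then released straight up and backed the arm clear, handing in at about 9 s.

- **Puck:** it measures (0.701, -0.143), and projecting straight up from it lands within about 3 px of the objective's violet ring (side view) and the top of the head (scene view).
- **Plunger:** the cap sits at the height it started at (78 mm against 79 mm, using the same measuring method). The same length of stem shows below it, so it has sprung fully up in the next hole.
- **Bystanders:** they look unmoved in the before and after pictures.
- **Arm:** the force reading was about zero after release.

Two checks were off by a little. The turn from the puck's pixels came out at 40.5–41.2° against 40.2° from the fingertip. The puck's two-view rays missed each other by 4 mm because the head partly hides it in the scene view.

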